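Hang the waste pail and set the purge valve lever

TASK

Get the chromatograph bench ready for a purge: hang the empty steel waste pail by its handle over both prongs of the drip stand's double hook, so that it hangs free and still. Then swing the purge valve's lever round until it lines up with the raised set pointer on the valve's top, and let go. Don't tip the pail over, and leave the other things on the bench where they are.

Things in the scene. Friction and masses are not known exactly. Their poses are not given: they have to be found in the camera images.
- pail: Open steel pail on the table: 85 mm high, 100 mm wide at the rim, 84 at the foot, about 0.26 kg. A stiff bail (arched handle, 8 mm round bar) stands upright, fixed to it: legs at y = -60 and +60 mm joined by a level bar along y, 165 mm above the underside (80 above the rim). Origin: centre of the underside; z up. Same when turned half round.
- bail_mid (a point): Middle of the bail's level bar, on the bar's axis (165 mm above the pail's underside; the bar is 8 mm thick and straight for 52 mm to either side). Axes as the pail's.
- stand: Fixed drip stand: base plate 170 x 180 x 12 mm, post at x = +30 mm, crossbar on top (273 mm high). Two parallel 8 mm steel prongs at y = -36 and +36 mm (64 mm clear between) run from it to -x, dip to a V seat at x = -60 mm and turn up to tips at x = -90 mm, 279 mm high. Origin: on the table; -x is the open side, towards the robot, turned up to 0.25 rad.
- hook_seat (a point): Point midway between the two prongs where the axis of the bail's bar lies when the pail is hung: x = -60 mm and 257 mm high in the stand's frame, bar along the stand's y. The prongs' upturned tips are 30 mm further out (-x) and reach 22 mm higher. Axes as the stand's.
- valve: Purge valve, a flat white instrument box, fixed: 200 (x) x 260 (y) x 70 mm high, with scale lines on top. Origin: centre of its underside; its front (-x) faces the robot, turned by up to 0.2 rad. The lever's vertical axis is at x = +60 mm, y = 0.
- lever (a joint): Angle of the valve's lever about its vertical axis, rad, -0.95 to 0.95 between stops. At 0 it points to the valve's -x; growing values turn it counterclockwise seen from above. Light friction: it stays where it is left. It lines up with the pointer when this equals the pointer's yaw minus the valve's yaw.
- lever_grip (a point): Centre of the lever's grip: an upright black round post, 20 mm diameter, from 98 to 149 mm above the table; this point is 125 mm high and 85 mm from the lever's axis. The lever is a flat steel bar 18 mm wide, top 98 mm high, reaching 102 mm from its axis. Axes turn with the lever: x from the grip to the lever's axis, z up.
- pointer: Set pointer on the valve's top, fixed: a raised dark steel block 20 mm high, 16 mm wide, its inner end pointed, 116 to 144 mm from the lever's axis. Its origin is on the lever's vertical axis, 70 mm above the table; its x points from the block to that axis: the lever is set when its x has this direction.
- pointer_tip (a point): Top of the pointer's inner, pointed end: 116 mm from the lever's axis, 90 mm above the table.
- bottle: Bystander: amber bottle, 84 mm diameter, 190 mm tall; origin at centre of underside.
- beaker: Bystander: steel beaker without a handle, 76 mm wide, 85 mm tall; origin at centre of underside.
- jar: Bystander: small jar with a white lid, 60 mm diameter, 75 mm tall; origin at centre of underside.
- mouse: Bystander: black computer mouse, 100 x 58 x 33 mm; origin at centre of underside, x along it.
- wrench: Bystander: steel wrench 170 mm long lying flat; x along it.
There are look-alikes about, which are no part of the job. Leave any red look-alike of the pail alone.

How it is judged:
On the way, in this order (a step that is already met when the one before it is completed fails the run):
1. the pail hangs by its bail on both prongs, let go (x of bail_mid in the frame of hook_seat between -0.01 and 0.01 m and y of bail_mid in the frame of hook_seat between -0.022 and 0.022 m and z of bail_mid in the frame of hook_seat between -0.008 and 0.008 m and angle between pail's own z axis and vertical below 0.2 rad and contact force between pail and stand above 0.5 N and contact force between pail and the fingers below 0.1 N), for 0.3 s.
2. the lever is lined up with the pointer (angle between the x axis of lever_grip and the x axis of pointer, either way round below 0.07 rad and velocity of joint lever between -0.05 and 0.05 rad/s), for 0.2 s.
At the end, for the whole second after the job is handed in: The pail hangs still (under 30 mm/s) and let go on both prongs: middle of the bail's bar within 10 mm (stand's x), 22 mm (y) and 8 mm (height) of the hook seat, pail tilted less than 0.2 rad and carried by the stand; and the lever lies within 0.07 rad (4 degrees) of the set pointer, at rest (all of step 1 and all of step 2 and linear speed of pail below 0.03 m/s); the robot touches nothing.
It fails at once if the pail is tipped over (more than 0.8 rad) (angle between pail's own z axis and vertical above 0.8 rad).
It fails at once if a bystander (bottle, beaker, jar, mouse, wrench) is shifted by more than 30 mm (distance of any of bottle, beaker, jar, mouse, wrench from where it was at the start of the episode above 0.03 m).
It also fails if it takes over 61 s, if anything falls off the work surface, if the arm or the gripper's body presses on something with over 40 N, if the wrist force passes 120 N, or if a joint passes its speed limit or range.

ROBOT

A 6-joint arm with a two-finger parallel gripper is mounted at the origin on the work surface. World frame = base frame: x ahead of the robot, y to its left, z up, the work surface at z = 0. Lengths are in m, angles in rad, forces in N, time in s.
With the tool pointing down it reaches from about 0.375 to 0.9 m from the base axis. Payload 3.1 kg.
Tool frame: the origin (TCP) lies between the finger pads; the fingertips stand 8 mm ahead of it and the grasp point (between the pads) lies 11 mm behind it; z points along the fingers, y is the line along which they close (so a half turn about z gives the same grasp; the last joint's range is limited). The gripper opens to 87 mm and grips with 3 to 60 N. Pads are 19 mm wide; open, the fingers measure 117 mm over their backs; the gripper's body (75 mm by 190 mm) begins 51 mm behind the grasp point.
Start: joints at [-1.371, 0.527, 1.433, -0, 1.181, -0.178], TCP at [0.231, -0.581, 0.231] pointing down, gripper open.
Joint ranges: [-3.08, 3.08], [-0.75, 2.2], [0.22, 2.44], [-1.43, 4.57], [0, 2.65], [-2.85, 2.85]. Speed limits (rad/s): [2.79, 2.79, 3.14, 3.14, 3.14, 3.14].

INTERFACE

Orientations are given as [roll, pitch, yaw] about the fixed x, y, z axes, in that order (R = Rz(yaw) Ry(pitch) Rx(roll)).
In Python, from cell import monitor, eyes, env gives the robot as it stands.
- The arm moves only by the tool move_arm, never from a script. Its argument "plan" is a list that holds one entry, the list of rows, each a list of 5 numbers: the shift along the world's x, y, z in m, then the turn about the world's z in rad, then the finger opening in m, from 0 to 0.087. In form: [[[tx, ty, tz, roll, jaw], ...]]. A call has 1 to 12 rows; each row is the pose to reach, as a shift and turn from the pose commanded when the call began; what a row does not reach only later rows make up. A row lasts 1/12 s, in which the tool goes at most 41.7 mm and 7.16 degrees, less where a joint would pass 70% of its speed; a pose out of reach is approached as far as the arm can. A call with a gripper value outside its range is refused whole. The fingers move at their own pace and stop on an object; "grip_force" is the grip in N (left out, the last holds). Time passes only in rows, so rows that repeat a pose let the fingers close. It gives the time, the measured TCP pose, the force, the opening and the grip force at its end, in the units of the state.
- monitor.state(): the state, without advancing time (a new reading comes with each control period).
- eyes.snapshot(name): name is "side" or "top" or "wrist"; returns the picture (400x640x3 uint8, red, green, blue); there is no depth.
- eyes.calibration(name): a dict with "intrinsics" (3x3 intrinsics, pixels), "k1" (the pictures are not rectified: a ray, as slopes to the right and down, at radius r is drawn at 1 + k1 r^2 times it, then the intrinsics apply), "world_from_camera" (4x4, takes a point from camera to world coordinates). Camera axes: x right, y down, z forward; pixel columns grow to the right and rows downward; lengths in m; the calibration is good to about 2 mm. A picture is of the moment at which its call begins: read the wrist's pose just before it. calibration takes no time and is no camera call; for the wrist camera it gives the pose at the moment of the call.
- env.sign_off(): hands the job in; it is judged then, once.
The state is a dict: "clock": time; "joint_positions": joint angles; "qvel": joint speeds; "joint_efforts": joint torques, N m; "position": TCP position; "ee_rot": TCP orientation; "force": force on the tool from outside, world axes, zero at the start; "moment": the same for the moment, N m; "width": finger opening in m; "finger_force": force on a finger pad.
Only numpy, scipy, OpenCV 4.12 (cv2) and the standard library are available. Lean on these libraries where they do the work, as an engineer would, in place of code of your own. Each camera call takes 0.05 s, during which the arm holds its last target. There are 200 camera calls.

## Working session

There is one attempt and no reset: what is moved stays moved. The work goes in short steps, Python scripts to look and compute and a tool call to move; the robot and the scene stay as the last step left them, time stands still between calls to the robot, and variables do not carry over. Pictures are saved under pics/ and viewed, at most 10 in all, crops included, and the job is handed in when it is done.

Besides the shell and the picture viewer there is one more tool, called after ">>>" as name([rows], argument=value, ...), one row to a line, values as JSON. move_arm: Moves the arm, as the interface text tells. Its arguments: {"type":"object","properties":{"plan":{"type":"array"},"grip_force":{"type":"number"}},"required":["plan"]}

```bash
ls; mkdir -p pics; cat > h.py <<'E'
import numpy as np, cv2
from cell import monitor, eyes, env
def ray(c,px):
    K=np.array(c["intrinsics"]);T=np.array(c["world_from_camera"])
    d=(np.array(px,float)-K[:2,2])/[K[0,0],K[1,1]]
    s=d.copy()
    for _ in range(20): s=d/(1+c["k1"]*(s@s))
    return T[:3,3],T[:3,:3]@np.array([s[0],s[1],1])
def onz(c,px,z):
    o,v=ray(c,px); return o+v*(z-o[2])/v[2]
def two(c1,p1,c2,p2):
    o,v=ray(c1,p1);q,w=ray(c2,p2)
    a=np.linalg.lstsq(np.c_[v,-w],q-o,rcond=None)[0]
    A,B=o+v*a[0],q+w*a[1]; return (A+B)/2,np.linalg.norm(A-B)
def proj(c,P):
    K=np.array(c["intrinsics"]);T=np.array(c["world_from_camera"])
    p=T[:3,:3].T@(np.array(P)-T[:3,3]); s=p[:2]/p[2]; s=s*(1+c["k1"]*(s@s))
    return K[:2,:2].diagonal()*s+K[:2,2] if 0 else np.array([K[0,0]*s[0]+K[0,2],K[1,1]*s[1]+K[1,2]])
E
python3 - <<'E'
from h import *
for n in("top","side"):
    im=eyes.snapshot(n); cv2.imwrite(f"pics/{n}0.png",im[:,:,::-1]); c=eyes.calibration(n); print(n,np.round(c["world_from_camera"],3).tolist(),np.array(c["intrinsics"]).round(1).tolist(),c["k1"])
print(monitor.state())
E
```

```text
pics
top [[-0.017, -0.996, 0.084, 0.411], [-1.0, 0.015, -0.024, -0.016], [0.022, -0.085, -0.996, 1.136], [0.0, 0.0, 0.0, 1.0]] [[373.7, 0.0, 314.2], [0.0, 373.7, 197.3], [0.0, 0.0, 1.0]] -0.04842480666722216
side [[-0.959, -0.139, 0.248, 0.151], [-0.285, 0.485, -0.827, 1.101], [-0.005, -0.863, -0.505, 0.844], [0.0, 0.0, 0.0, 1.0]] [[490.2, 0.0, 320.5], [0.0, 490.2, 200.4], [0.0, 0.0, 1.0]] -0.05104113985443325
{'clock': 0.1, 'joint_positions': array([-1.37049906e+00,  5.28390610e-01,  1.43379279e+00, -1.22474167e-05,
        1.18140873e+00, -1.78496855e-01]), 'qvel': array([ 0.00141513, -0.00242505, -0.00396839,  0.00049417, -0.0007374 ,
        0.00083571]), 'joint_efforts': array([ 1.21095019e-05, -4.40986204e+01, -1.77151161e+01,  6.33723778e-02,
        5.33994043e-02, -5.25139501e-05]), 'position': array([ 0.23101818, -0.5800288 ,  0.22965286]), 'ee_rot': array([-3.13962294e+00, -3.43865553e-04,  3.78798446e-01]), 'force': array([ 0.21754333, -0.88758776,  0.385239  ]), 'moment': array([-0.06742317, -0.02249773, -0.02777932]), 'finger_force': 0.0, 'width': 0.08669251127311599}
```

View pics/top0.png

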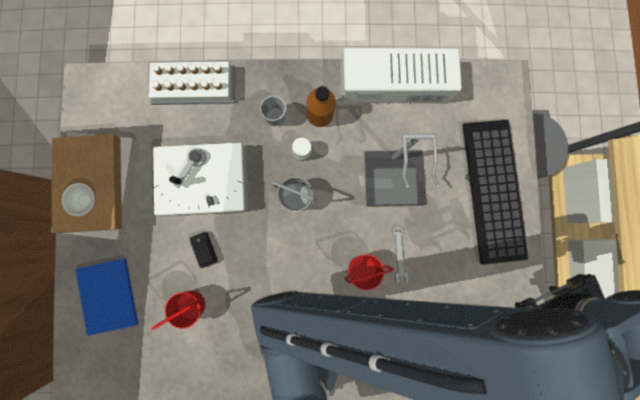

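View pics/side0.png

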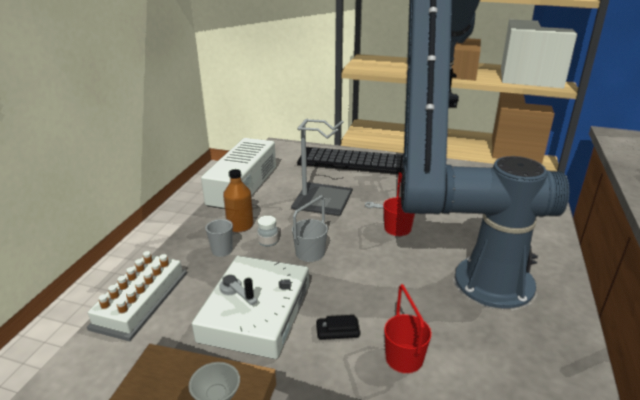

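The top view shows the grey pail at about (295,195), with the bail running from (278,185) to (312,200). The stand plate is at (395,178) with prongs near (405,185) and (437,180). The valve is at (198,178) with its hub near (195,157), grip near (178,180) and pointer near (210,202). The red pails are look-alikes. Next I'll zoom in.

```bash
python3 - <<'E'
import cv2,numpy as np
t=cv2.imread("pics/top0.png");s=cv2.imread("pics/side0.png")
r=lambda a,f:cv2.resize(a,None,fx=f,fy=f,interpolation=cv2.INTER_CUBIC)
A=r(t[120:225,260:450],4);B=r(t[140:220,145:250],4)
cv2.imwrite("pics/ta.png",A)
C=r(s[110:270,285:365],4)[:, :]
D=r(s[255:360,190:315],4)
out=np.zeros((600,800,3),np.uint8)
out[:320,:420]=B; out[:600,480:800]=cv2.resize(C,(320,640))[:600]
out[320:600,:480]=0
d=r(s[260:330,200:315],4); out[320:600,:460]=d
cv2.imwrite("pics/mix.png",out)
E
```

```text
(no output)
```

View pics/ta.png

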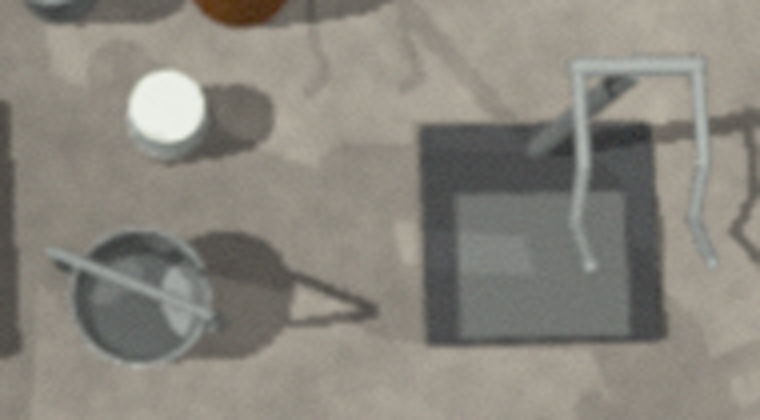

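View pics/mix.png

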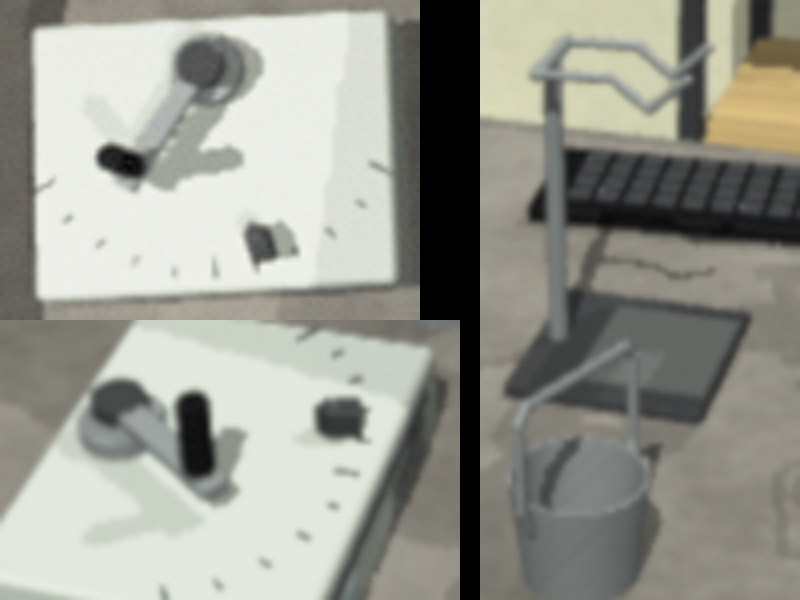

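The top crop shows the prong tips at crop pixels (591,267) and (712,264), and the bail ends at (52,253) and (214,322). On the valve, the hub is at (200,62), the grip top at (113,157) and the pointer near (260,245). Next step is triangulating these.

```bash
python3 - <<'E'
from h import *
T=eyes.calibration("top");S=eyes.calibration("side")
np.set_printoptions(precision=4,suppress=True)
f=lambda o,p,d=(0,0):((p[0]-d[0]+.5)/4-.5+o[0],(p[1]-d[1]+.5)/4-.5+o[1])
a=lambda *p:f((260,120),p); b=lambda *p:f((145,140),p)
c=lambda *p:f((285,110),p,(480,0)); d=lambda *p:f((200,260),p,(0,320))
def P(n,t,z=None,s=None):
    if z is not None: print(n,"z",onz(T,t,z), end=" ")
    if s: print(n,"2v",*two(T,t,S,s),end="")
    print()
print("STAND")
P("tipL",a(591,267),.277,c(690,80)); P("tipR",a(712,264),.277,c(710,46))
P("VL",a(575,218),.249,c(650,108)); P("VR",a(692,217),.249,c(676,77))
P("cbL",a(574,65),.269,c(535,73)); P("cbR",a(702,63),.269,c(567,41))
for q in((420,124),(652,124),(665,343),(427,346)): P("plate",a(*q),.012)
print("PAIL")
P("b1",a(52,253),.165,c(522,410));P("b2",a(214,322),.165,c(628,347));P("rim",a(142,297),.085)
print("VALVE")
for q in((33,30),(388,12),(397,283),(38,300)): P("corner",b(*q),.07)
P("hub",b(200,62),.11,d(120,398))
P("griptop",b(110,157),.145,d(193,398)); P("gripbase",b(135,163),.1,d(202,472))
P("ptr",b(262,243),.09,d(340,412))
for z in(.09,.1,.11): print("hub",z,onz(T,b(200,62),z),onz(S,d(120,398),z))
for z in(.09,): print([onz(T,b(*q),z)for q in((250,228),(275,228),(255,268))], onz(S,d(318,410),z))
E
```

```text
STAND
tipL z [ 0.5062 -0.2541  0.277 ] tipL 2v [ 0.5048 -0.2547  0.2758] 0.003092724593615556
tipR z [ 0.507 -0.326  0.277] tipR 2v [ 0.5064 -0.3263  0.2765] 0.0012760370369584522
VL z [ 0.5392 -0.2532  0.249 ] VL 2v [ 0.5369 -0.2536  0.2496] 0.004498922649635269
VR z [ 0.539  -0.3251  0.249 ] VR 2v [ 0.5365 -0.3264  0.247 ] 0.0057006904118897085
cbL z [ 0.6284 -0.2509  0.269 ] cbL 2v [ 0.6276 -0.2509  0.2696] 0.0012454842152639389
cbR z [ 0.6291 -0.3286  0.269 ] cbR 2v [ 0.628  -0.3296  0.267 ] 0.003180007421728806
plate z [ 0.6477 -0.1995  0.012 ] 
plate z [ 0.646  -0.3797  0.012 ] 
plate z [ 0.4766 -0.3825  0.012 ] 
plate z [ 0.4772 -0.2     0.012 ] 
PAIL
b1 z [0.5327 0.0692 0.165 ] b1 2v [0.5314 0.0687 0.1672] 0.0021623484997060163
b2 z [ 0.486  -0.0359  0.165 ] b2 2v [ 0.4872 -0.0356  0.1642] 0.0023494396571272355
rim z [0.5106 0.013  0.085 ] 
VALVE
corner z [0.6542 0.4241 0.07  ] 
corner z [0.6634 0.1664 0.07  ] 
corner z [0.467  0.1599 0.07  ] 
corner z [0.4585 0.4162 0.07  ] 
hub z [0.6205 0.2902 0.11  ] hub 2v [0.6213 0.2932 0.0981] 0.003386424627571395
griptop z [0.55   0.3393 0.145 ] griptop 2v [0.5488 0.3375 0.1495] 0.00106495645573517
gripbase z [0.5518 0.3378 0.1   ] gripbase 2v [0.5499 0.3381 0.0965] 0.005012677852061828
ptr z [0.4953 0.2511 0.09  ] ptr 2v [0.4959 0.2527 0.084 ] 0.00013067910487066367
hub 0.09 [0.6246 0.2962 0.09  ] [0.6245 0.2844 0.09  ]
hub 0.1 [0.6225 0.2932 0.1   ] [0.6182 0.2953 0.1   ]
hub 0.11 [0.6205 0.2902 0.11  ] [0.6119 0.3061 0.11  ]
[array([0.506 , 0.2596, 0.09  ]), array([0.5057, 0.2421, 0.09  ]), array([0.4779, 0.2559, 0.09  ])] [0.5064 0.2613 0.09  ]
```

>>> move_arm([
  [[0,0,0.04,0,0.087],[0,0,0.08,0,0.087],[0,0,0.12,0.1,0.087],[0.279,0.596,0.15,0.774,0.087],[0.279,0.596,0.15,0.774,0.087],[0.279,0.596,0.15,0.774,0.087],[0.279,0.596,0.15,0.774,0.087],[0.279,0.596,0.15,0.774,0.087],[0.279,0.596,0.15,0.774,0.087],[0.279,0.596,0.15,0.774,0.087],[0.279,0.596,0.15,0.774,0.087],[0.279,0.596,0.15,0.774,0.087]],
], grip_force=25)

```text
clock: 1.1
position: [0.3901, -0.2392, 0.3675]
ee_rot: [-3.141, -0.0, 1.152]
force: [1.2, -1.0, 0.5]
width: 0.0876
finger_force: 0.0
```

>>> move_arm([
  [[0.12,0.25,-0.05,0,0.087],[0.12,0.25,-0.05,0,0.087],[0.12,0.25,-0.05,0,0.087],[0.12,0.25,-0.05,0,0.087],[0.12,0.25,-0.05,0,0.087],[0.12,0.25,-0.05,0,0.087],[0.12,0.25,-0.05,0,0.087],[0.12,0.25,-0.05,0,0.087],[0.12,0.25,-0.05,0,0.087],[0.12,0.25,-0.05,0,0.087]],
])

```text
clock: 1.93
position: [0.5095, 0.0084, 0.3173]
ee_rot: [-3.141, 0.001, 1.153]
force: [0.8, 0.7, -0.1]
width: 0.0867
finger_force: 0.0
```

```bash
python3 - <<'E'
from h import *
s=monitor.state();print(s["position"],s["ee_rot"],s["qvel"])
c=eyes.calibration("wrist");im=eyes.snapshot("wrist");cv2.imwrite("pics/w1.png",im[:,:,::-1])
for y in(-.06,0,.06): print(proj(c,[.51+np.cos(1.153)*y,.0155+np.sin(1.153)*y,.165]))
print(c["world_from_camera"])
E
```

```text
[0.5095029  0.00842834 0.31726536] [-3.14054489e+00  9.54950657e-04  1.15346573e+00] [-3.00599643e-02 -1.18737970e-02 -2.12084065e-04  3.12784995e-03
 -2.96488967e-05  4.60227551e-03]
[317.52229763 230.68959347]
[317.44627905 174.45427122]
[317.36670516 111.5143863 ]
[[ 9.14198022e-01 -3.85685165e-01 -1.24454532e-01  5.43427564e-01]
 [-4.05266683e-01 -8.70737297e-01 -2.78523742e-01  8.55072244e-02]
 [-9.44727396e-04  3.05063129e-01 -9.52331662e-01  4.72611568e-01]
 [ 0.00000000e+00  0.00000000e+00  0.00000000e+00  1.00000000e+00]]
```

View pics/w1.png

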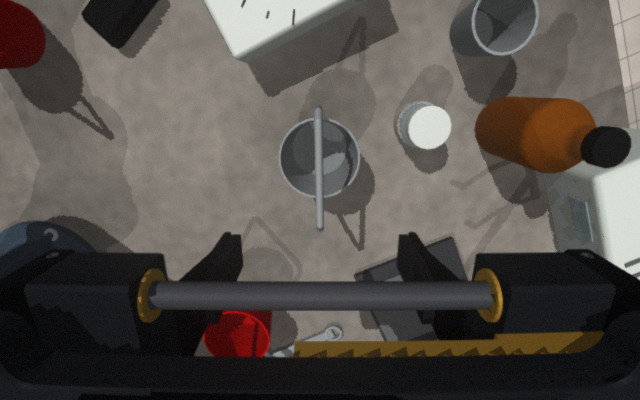

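The wrist view shows the bail from (318,106) to (319,229), which matches the prediction within about 3 px. The angle is right, so I'll descend and grip.

>>> move_arm([
  [[0.001,0.008,-0.04,0,0.087],[0.001,0.008,-0.08,0,0.087],[0.001,0.008,-0.12,0,0.087],[0.001,0.008,-0.15,0,0.087],[0.001,0.008,-0.163,0,0.087],[0.001,0.008,-0.163,0,0.087],[0.001,0.008,-0.163,0,0.03],[0.001,0.008,-0.163,0,0.0],[0.001,0.008,-0.163,0,0.0],[0.001,0.008,-0.163,0,0.0],[0.001,0.008,-0.163,0,0.0],[0.001,0.008,-0.163,0,0.0]],
], grip_force=25)

```text
clock: 2.98
position: [0.5114, 0.0166, 0.1555]
ee_rot: [3.14, -0.0, 1.153]
force: [0.3, -0.7, 0.7]
width: 0.0546
finger_force: 0.0
```

>>> move_arm([
  [[0,0,-0.001,0,0.0],[0,0,-0.001,0,0.0],[0,0,-0.001,0,0.0],[0,0,-0.001,0,0.0],[0,0,-0.001,0,0.0],[0,0,-0.001,0,0.0],[0,0,-0.001,0,0.0],[0,0,-0.001,0,0.0],[0,0,-0.001,0,0.0],[0,0,-0.001,0,0.0],[0,0,-0.001,0,0.0],[0,0,-0.001,0,0.0]],
])

```text
clock: 3.98
position: [0.511, 0.0166, 0.1536]
ee_rot: [3.141, 0.0, 1.153]
force: [0.5, -0.5, -1.0]
width: 0.0069
finger_force: 25.0
```

>>> move_arm([
  [[0,0,0.01,0,0],[0,0,0.03,0,0],[0,0,0.05,0,0],[0,0,0.075,0,0],[0,0,0.1,0.05,0],[-0.01,0,0.12,0.1,0],[-0.025,-0.005,0.135,0.16,0],[-0.045,-0.015,0.138,0.22,0],[-0.063,-0.03,0.138,0.28,0],[-0.076,-0.045,0.138,0.34,0],[-0.083,-0.062,0.138,0.39,0],[-0.085,-0.08,0.138,0.42,0]],
])

```text
clock: 4.98
position: [0.4234, -0.0629, 0.2919]
ee_rot: [-3.14, -0.001, 1.576]
force: [0.2, -0.4, -1.6]
width: 0.0071
finger_force: 25.0
```

>>> move_arm([
  [[0,-0.02,0,0,0],[0,-0.045,0,0,0],[0,-0.07,0,0,0],[0,-0.095,0,0,0],[0,-0.12,0,0,0],[0,-0.145,0,0,0],[0,-0.17,0,0,0],[0,-0.195,0,0,0],[0,-0.212,0,0,0],[0,-0.222,0,0,0],[0,-0.227,0,0,0],[0,-0.227,0,0,0]],
])

```text
clock: 5.98
position: [0.4258, -0.2906, 0.2915]
ee_rot: [-3.141, -0.001, 1.572]
force: [0.2, -0.8, -2.0]
width: 0.007
finger_force: 25.0
```

```bash
python3 - <<'E'
from h import *
s=monitor.state();print(s["position"],s["ee_rot"],s["force"])
t=eyes.snapshot("side");w=eyes.snapshot("top")
r=lambda a,f:cv2.resize(a,None,fx=f,fy=f,interpolation=cv2.INTER_CUBIC)
o=np.zeros((600,800,3),np.uint8); o[:,:400]=r(t[100:250,285:385],4); o[:,400:]=r(w[110:260,360:460],4)
cv2.imwrite("pics/c1.png",o[:,:,::-1])
E
```

```text
[ 0.42583555 -0.29056719  0.29152615] [-3.14130917e+00 -6.29454754e-04  1.57201531e+00] [ 0.20790195 -0.76099035 -2.01942578]
```

View pics/c1.png

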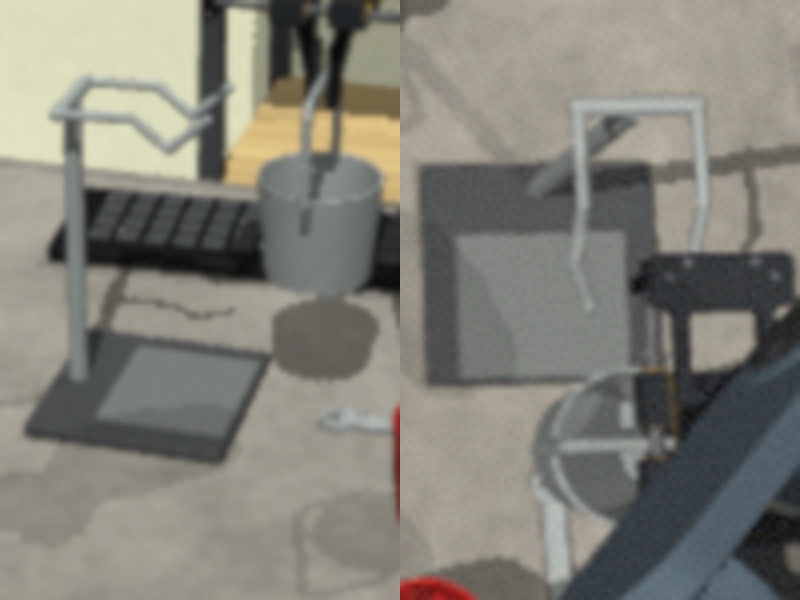

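The pail hangs level in front of the prongs with its bar square to them, so I'll move in and lower it.

>>> move_arm([
  [[0.015,0,0,0,0],[0.035,0,0,0,0],[0.055,0,0,0,0],[0.075,0,0,0,0],[0.093,0,0,0,0],[0.105,0,0,0,0],[0.111,0,0,0,0],[0.111,0,0,0,0],[0.111,0,-0.01,0,0],[0.111,0,-0.02,0,0],[0.111,0,-0.03,0,0],[0.111,0,-0.03,0,0]],
])

```text
clock: 7.08
position: [0.5346, -0.2891, 0.2583]
ee_rot: [-3.136, -0.004, 1.572]
force: [-0.7, 0.2, -3.5]
width: 0.0067
finger_force: 25.0
```

>>> move_arm([
  [[0.002,0,-0.006,0,0],[0.002,0,-0.01,0,0],[0.002,0,-0.013,0,0],[0.002,0,-0.013,0,0],[0.002,0,-0.013,0,0]],
])

```text
clock: 7.5
position: [0.5389, -0.2905, 0.2486]
ee_rot: [-3.141, -0.0, 1.573]
force: [-0.3, 1.0, -1.8]
width: 0.0071
finger_force: 25.0
```

>>> move_arm([
  [[-0.001,0,-0.002,0,0],[-0.001,0,-0.004,0,0],[-0.001,0,-0.004,0,0],[-0.001,0,-0.004,0,0]],
])

```text
clock: 7.83
position: [0.5386, -0.2907, 0.2455]
ee_rot: [3.14, 0.001, 1.573]
force: [0.8, -0.1, 1.4]
width: 0.0071
finger_force: 25.0
```

```bash
python3 - <<'E'
from h import *
s=monitor.state();print(s["position"],s["ee_rot"],s["force"])
t=eyes.snapshot("side")
o=cv2.resize(t[100:200,285:385],None,fx=6,fy=6,interpolation=cv2.INTER_CUBIC)
cv2.imwrite("pics/c2.png",o[:,:,::-1])
E
```

```text
[ 0.53861682 -0.29074965  0.24547016] [3.13965356e+00 1.25431966e-03 1.57275893e+00] [ 0.7961744  -0.07953448  1.447967  ]
```

View pics/c2.png

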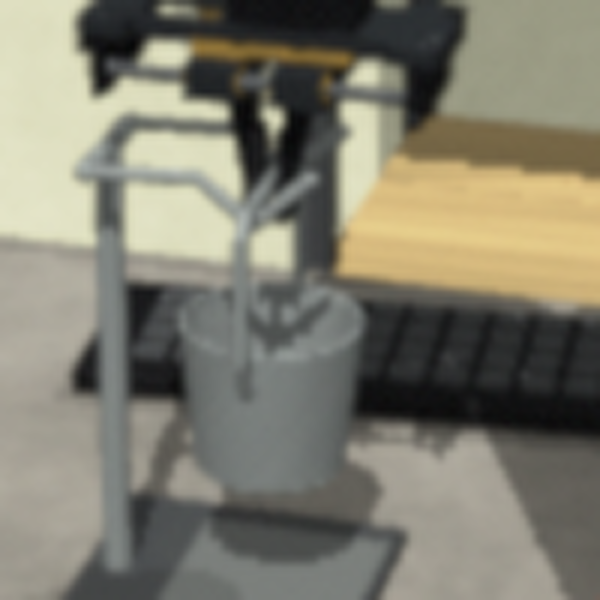

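The bar sits in the V seat at crop pixel (243,215), and the weight has come off the tool. Opening the fingers now.

>>> move_arm([
  [[0,0,0,0,0.015],[0,0,0,0,0.03],[0,0,0,0,0.05],[0,0,0,0,0.06],[0,0,0,0,0.06],[0,0,0,0,0.06],[0,0,0,0,0.06],[0,0,0,0,0.06],[0,0,0,0,0.06],[0,0,0,0,0.06],[0,0,0,0,0.06],[0,0,0,0,0.06]],
])

```text
clock: 8.88
position: [0.538, -0.2904, 0.2446]
ee_rot: [-3.142, -0.0, 1.573]
force: [-0.2, 0.0, -0.8]
width: 0.0595
finger_force: 0.0
```

>>> move_arm([
  [[0,0,0.01,0,0.06],[0,0,0.03,0,0.06],[0,0,0.06,0,0.06],[0,0,0.1,0,0.06],[0,0,0.14,0,0.06],[0,0,0.15,0,0.06],[0,0,0.15,0,0.06]],
])

```text
clock: 9.47
position: [0.5396, -0.2915, 0.4004]
ee_rot: [3.133, 0.007, 1.573]
force: [0.2, -0.3, -1.1]
width: 0.0601
finger_force: 0.0
```

```bash
python3 - <<'E'
from h import *
s=monitor.state();print(s["position"],s["ee_rot"],s["force"],s["joint_positions"])
t=eyes.snapshot("side")
o=cv2.resize(t[100:200,285:385],None,fx=6,fy=6,interpolation=cv2.INTER_CUBIC)
cv2.imwrite("pics/c3.png",o[:,:,::-1])
E
```

```text
[ 0.53958329 -0.2915484   0.4003521 ] [3.13303769 0.00688005 1.57291219] [ 0.20651837 -0.27281702 -1.13998106] [-6.77381702e-01  3.68057978e-01  1.23074545e+00  2.42343168e-05
  1.53181103e+00 -6.79527808e-01]
```

View pics/c3.png

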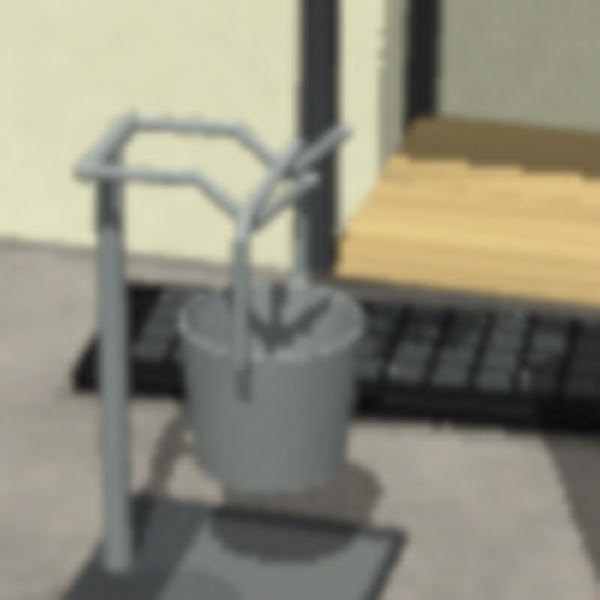

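>>> move_arm([
  [[0,0.04,0,0.1,0.087],[0,0.08,0,0.2,0.087],[0,0.12,0,0.3,0.087],[0,0.16,0,0.4,0.087],[0,0.2,0,0.5,0.087],[0,0.24,0,0.6,0.087],[0,0.28,0,0.7,0.087],[0,0.32,0,0.8,0.087],[0,0.36,0,0.9,0.087],[0,0.4,0,1.0,0.087],[0,0.44,0,1.012,0.087],[0,0.48,0,1.012,0.087]],
])

```text
clock: 10.52
position: [0.5363, 0.1914, 0.3919]
ee_rot: [-3.138, -0.004, 2.585]
force: [0.5, 0.0, -1.0]
width: 0.0867
finger_force: 0.0
```

>>> move_arm([
  [[0.005,0.03,0,0,0.087],[0.008,0.06,-0.01,0,0.087],[0.011,0.09,-0.03,0,0.087],[0.011,0.12,-0.05,0,0.087],[0.011,0.14,-0.07,0,0.087],[0.011,0.148,-0.09,0,0.087],[0.011,0.148,-0.1,0,0.087],[0.011,0.148,-0.1,0,0.087],[0.011,0.148,-0.1,0,0.087]],
])

```text
clock: 11.27
position: [0.5483, 0.3366, 0.2931]
ee_rot: [-3.138, -0.002, 2.584]
force: [0.2, 0.7, -0.5]
width: 0.0873
finger_force: 0.0
```

```bash
python3 - <<'E'
from h import *
np.set_printoptions(precision=4,suppress=True)
s=monitor.state();print(s["position"],s["ee_rot"],s["joint_positions"])
c=eyes.calibration("wrist");im=eyes.snapshot("wrist");cv2.imwrite("pics/w2.png",im[:,:,::-1])
for p in([.5495,.338,.149],[.621,.2937,.1],[.511,.257,.09],[.484,.248,.09]): print(proj(c,p))
E
```

```text
[0.5483 0.3366 0.2931] [-3.1383 -0.0019  2.5843] [ 0.3773  0.4958  1.3062 -0.0005  1.3434 -0.636 ]
[321.9259 184.4152]
[321.764  241.4552]
[244.1861 178.9396]
[223.8821 163.4586]
```

View pics/w2.png

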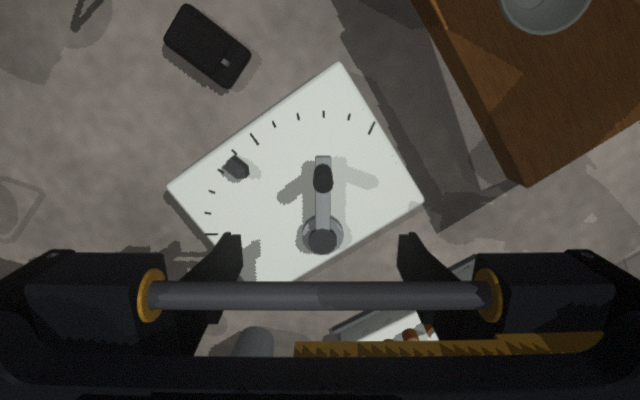

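In the wrist view the lever runs straight up from the hub (322,240) to the grip (322,183), as predicted. The pointer block is near (237,167). I'll refine its bearing with a dark mask.

```bash
python3 - <<'E'
from h import *
np.set_printoptions(precision=4,suppress=True)
ax=np.array([.621,.2937])
def run(c,im,box,z):
    x0,x1,y0,y1=box;g=cv2.cvtColor(im[y0:y1,x0:x1],cv2.COLOR_BGR2GRAY)
    for th in(70,85,100):
        n,l,st,ce=cv2.connectedComponentsWithStats((g<th).astype(np.uint8))
        k=1+st[1:,4].argmax(); p=ce[k]+[x0,y0]
        P=onz(c,p,z)[:2]; d=ax-P; print(th,st[k],p,P,np.hypot(*d),np.arctan2(d[1],d[0]))
        ys,xs=np.where(l==k); Q=np.array([onz(c,(x+x0,y+y0),.09)[:2] for x,y in zip(xs,ys)])-ax
        r=np.hypot(*Q.T); t=np.arctan2(-Q[:,1],-Q[:,0]); print("  r",r.min(),r.max(),"tipang",t[r.argsort()[:6]].mean())
c=eyes.calibration("wrist")
run(c,cv2.imread("pics/w2.png"),(222,256,153,184),.087)
run(eyes.calibration("top"),cv2.imread("pics/top0.png"),(202,219,195,210),.087)
E
```

```text
70 [  3   3  24  22 283] [236.7279 166.7385] [0.4965 0.2571] 0.12972373835556159 0.2858758525615484
  r 0.11546529472767643 0.14069421762891215 tipang 0.26754834703819613
85 [  1   0  26  26 372] [236.6237 167.4597] [0.4972 0.2565] 0.12930047118814386 0.29173081444554666
  r 0.11471228763013243 0.14153534330169495 tipang 0.271731868664632
100 [  1   0  26  26 400] [236.44  167.475] [0.4971 0.2563] 0.12944957345796684 0.292925218792995
  r 0.11471228763013243 0.1421708982646813 tipang 0.2755630658633956
70 [10  5  1  2  2] [212.  200.5] [0.4951 0.2466] 0.13437475139616845 0.35810194067106393
  r 0.13354864822267706 0.13618197186969985 tipang 0.3627183033590622
85 [ 7  3  5  7 21] [210.8571 201.1905] [0.4933 0.2498] 0.1350798378798567 0.3309699967354559
  r 0.12623873036153732 0.1424771011953674 tipang 0.3517253771264937
100 [ 5  2  7  8 42] [210.0238 200.4286] [0.4954 0.2522] 0.13225935923763155 0.3194641291007653
  r 0.12170284897213976 0.1431681187858393 tipang 0.3207686665184501
```

```bash
python3 - <<'E'
from h import *
ax=np.array([.621,.2937])
c=eyes.calibration("wrist");T=eyes.calibration("top")
for p in((210.02,200.43),(210.4,200.7)):
    P,e=two(c,(236.6,167.4),T,p); d=ax-P[:2]; print(P,e,np.hypot(*d),np.arctan2(d[1],d[0]))
for z in(.08,.083,.087):
    print(z,[np.arctan2(ax[1]-q[1],ax[0]-q[0]) for q in(onz(c,(236.6,167.4),z),onz(T,(210.02,200.43),z))])
# axis from wrist hub, lever line
print(onz(c,(322,240),.1),onz(c,(322.5,183),.123))
E
```

```text
[0.49675748 0.2540393  0.07961367] 0.0014643837429211264 0.130419231518325 0.30899527184356684
[0.49649132 0.25342223 0.07775152] 0.002197208426549398 0.13086141440288201 0.3128688893464514
0.08 [np.float64(0.3100532719260638), np.float64(0.30779621134710916)]
0.083 [np.float64(0.30208649596547676), np.float64(0.31278334548797393)]
0.087 [np.float64(0.29143507976122945), np.float64(0.3193781974605104)]
[0.62169027 0.2948361  0.1       ] [0.55658675 0.33565053 0.123     ]
```

The two views agree on a pointer bearing of 0.31 rad at r = 130 mm, as it should be. Next I'll grip the lever post.

>>> move_arm([
  [[0,0.001,-0.04,0,0.087],[0,0.001,-0.08,0,0.087],[0,0.001,-0.12,0,0.087],[0,0.001,-0.15,0,0.087],[0,0.001,-0.17,0,0.087],[0,0.001,-0.176,0,0.087],[0,0.001,-0.176,0,0.06],[0,0.001,-0.176,0,0.03],[0,0.001,-0.176,0,0.01],[0,0.001,-0.176,0,0.01],[0,0.001,-0.176,0,0.01],[0,0.001,-0.176,0,0.01]],
], grip_force=10)

```text
clock: 12.32
position: [0.5495, 0.3389, 0.1199]
ee_rot: [3.14, 0.001, 2.585]
force: [-0.3, -0.3, -0.6]
width: 0.0551
finger_force: 0.0
```

>>> move_arm([
  [[0,0,0,0,0.01],[0,0,0,0,0.01],[0,0,0,0,0.01],[0,0,0,0,0.01],[0,0,0,0,0.01],[0,0,0,0,0.01],[0,0,0,0,0.01],[0,0,0,0,0.01],[0,0,0,0,0.01]],
])

```text
clock: 13.07
position: [0.5489, 0.3388, 0.1185]
ee_rot: [3.141, -0.0, 2.585]
force: [-0.0, 1.4, -0.6]
width: 0.0195
finger_force: 10.0
```

>>> move_arm([
  [[-0.0037,-0.0064,0,0.087,0.01],[-0.0067,-0.0131,0,0.174,0.01],[-0.0092,-0.02,0,0.26,0.01],[-0.011,-0.0272,0,0.347,0.01],[-0.0123,-0.0345,0,0.434,0.01],[-0.0128,-0.0418,0,0.52,0.01],[-0.0128,-0.0491,0,0.607,0.01],[-0.0121,-0.0565,0,0.694,0.01],[-0.0108,-0.0637,0,0.78,0.01],[-0.0088,-0.0708,0,0.867,0.01],[-0.0088,-0.0708,0,0.867,0.01],[-0.0088,-0.0708,0,0.867,0.01]],
])

```text
clock: 14.07
position: [0.5404, 0.2674, 0.1185]
ee_rot: [-3.141, 0.0, -2.834]
force: [0.3, -0.6, -1.5]
width: 0.0196
finger_force: 10.0
```

>>> move_arm([
  [[0,0,0,0,0.02],[0,0,0,0,0.03],[0,0,0,0,0.05],[0,0,0,0,0.05],[0,0,0,0,0.05],[0,0,0,0,0.05],[0,0,0,0,0.05],[0,0,0,0,0.05]],
])

```text
clock: 14.73
position: [0.5401, 0.2679, 0.1187]
ee_rot: [3.142, 0.0, -2.831]
force: [-0.1, 0.2, -0.2]
width: 0.0488
finger_force: 0.0
```

>>> move_arm([
  [[0,0,0.03,0,0.05],[0,0,0.06,0,0.05],[0,0,0.1,0,0.05],[0,0,0.14,0,0.05],[0,0,0.175,0,0.05],[0,0,0.175,0,0.05],[0,0,0.175,0,0.05]],
])

```text
clock: 15.32
position: [0.5415, 0.2682, 0.2967]
ee_rot: [-3.141, 0.007, -2.831]
force: [-0.5, 0.0, -0.3]
width: 0.0501
finger_force: 0.0
```

```bash
python3 - <<'E'
from h import *
s=monitor.state();print(s["clock"],s["position"],s["ee_rot"],s["force"])
w=eyes.snapshot("wrist");t=eyes.snapshot("top");d=eyes.snapshot("side")
cv2.imwrite("pics/w3.png",w[:,:,::-1]);cv2.imwrite("pics/t3.png",t[:,:,::-1]);cv2.imwrite("pics/s3.png",d[:,:,::-1])
c=eyes.calibration("wrist"); print([proj(c,p) for p in([.6213,.294,.1],[.5404,.2681,.149],[.511,.259,.09])])
r=lambda a,f:cv2.resize(a,None,fx=f,fy=f,interpolation=cv2.INTER_CUBIC)
o=np.zeros((600,800,3),np.uint8); o[:400,:480]=r(w[100:260,230:422],2.5); o[:,500:]=r(d[110:260,290:365],4)
cv2.imwrite("pics/c4.png",o[:,:,::-1])
E
```

```text
15.3167 [0.54147339 0.26822739 0.29665757] [-3.14139165  0.00650226 -2.8313914 ] [-0.46249803  0.01560193 -0.26546168]
[array([319.29061719, 243.73098928]), array([319.30724031, 186.17854383]), array([319.58995147, 144.79920798])]
```

View pics/c4.png

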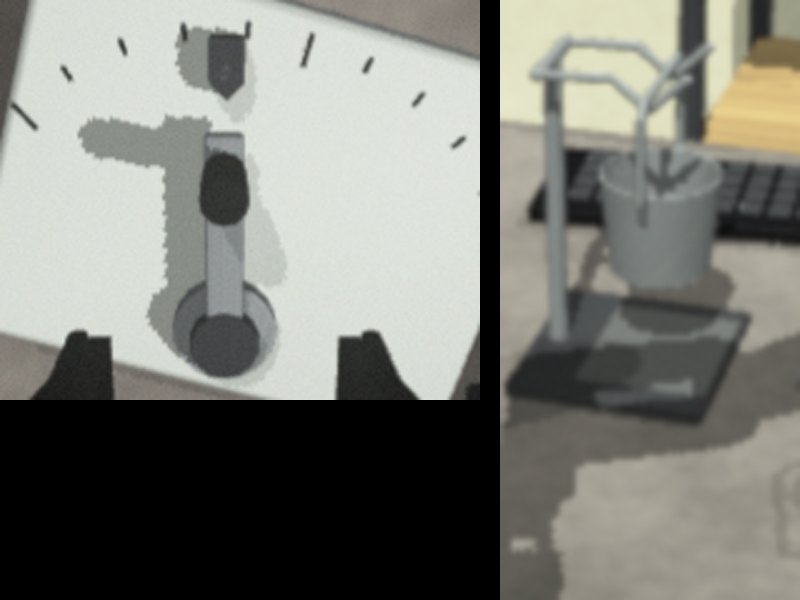

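The lever (col 225) points straight at the pointer's tip (col 229), which puts it within about 1–2°. The pail hangs level on both prongs and the gripper is clear, so I'm handing in.

```bash
python3 -c "
from cell import env
print(env.sign_off())"
```

```text
the job is handed in; nothing more can be done
None
```

I handed the job in at about 15 s of the 61 s allowed: the pail hangs let go on both prongs, the lever lines up with the set pointer to within about 2° by my camera check, and I saw no contact with the bystanders; no verdict came back.

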